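# Load two glued samples for curing

## Robot

A 6-joint arm with a two-finger parallel gripper is mounted at the origin on a cart in front of the work surface, level with it; the furniture and walls round the work are solid. World frame = base frame: x ahead of the robot, y to its left, z up, the work surface at z = 0. Lengths are in mm, angles in degrees, forces in N, time in s.
With the tool pointing down it reaches from about 300 to 850 mm from the base axis. Payload 4.2 kg.
Tool frame: the origin (TCP) lies at the very end of the fingers, on their centre line; the grasp point (between the pads) lies 19 mm behind it (env.grip_depth is the distance from the TCP to the grasp point, in mm); z points along the fingers, y is the line along which they close (so a half turn about z gives the same grasp; the last joint's range is limited). The gripper opens to 91 mm and grips with 3 to 60 N. Pads are 32 mm wide; open, the fingers measure 118 mm over their backs; the gripper's body (76 mm by 178 mm) begins 60 mm behind the grasp point.
Start: joints at [65.031, 18.312, 89.639, -0, 72.044, -1.146], TCP at [232.259, 526.022, 213.976] pointing down, gripper open.
Joint ranges: [-177.97, 177.97], [-48.28, 115.42], [12.27, 149.76], [-77.06, 257.06], [2.81, 150.46], [-146.56, 146.56]. Speed limits (degrees/s): [147.25, 147.25, 180, 180, 180, 180].

## Interface

Orientations are given as [roll, pitch, yaw] about the fixed x, y, z axes, in that order (R = Rz(yaw) Ry(pitch) Rx(roll)).
In Python, from workcell import env, cams gives the robot as it stands.
- The arm moves only by the tool apply_moves, never from a script. Its argument "deltas" is a list of rows, each a list of 5 numbers: the shift along the tool's x, y, z in m, then the turn about the tool's z in rad, then the opening, from -1 (shut) to 1 (fully open), so that 0 is half open. In form: [[tx, ty, tz, roll, gripper], ...]. A call has 1 to 5 rows; each row is the pose to reach, as a shift and turn from the pose commanded when the call began, along the tool's axes at that moment; what a row does not reach only later rows make up. A row lasts 1/10 s, in which the tool goes at most 50 mm and 8.59 degrees, less where a joint would pass 70% of its speed; a pose out of reach is approached as far as the arm can. A call with a gripper value outside its range is refused whole. The fingers move at their own pace and stop on an object; "grip_force" is the grip in N (left out, the last holds). Time passes only in rows, so rows that repeat a pose let the fingers close. It gives the time, the measured TCP pose, the force, the opening and the grip force at its end, in the units of the state.
- env.state(): the state, without advancing time (a new reading comes with each control period).
- cams.grab_frame(name): name is "scene" or "top" or "wrist"; returns the picture (384x512x3 uint8, blue, green, red); there is no depth.
- cams.get_calibration(name): a dict with "mtx" (3x3 intrinsics, pixels), "eye" and "attitude" of the camera in the world; the wrist camera has in their place "tool_from_camera" (4x4, takes a point from camera to tool coordinates, whose origin is the TCP and whose axes are the flange's). Camera axes: x right, y down, z forward; pixel columns grow to the right and rows downward; lengths in mm; the calibration is good to about 2 mm. A picture is of the moment at which its call begins: read the wrist's pose just before it. get_calibration takes no time and is no camera call.
- env.job_done(): hands the job in; it is judged then, once.
The state is a dict: "time_s": time; "qpos": joint angles; "qvel": joint speeds; "effort": joint torques, N m; "ee_pos": TCP position; "ee_rot": TCP orientation; "force": force on the tool from outside, world axes, zero at the start; "torque": the same for the moment, N m; "gripper_width": finger opening in mm; "gripper_force": force on a finger pad.
Only numpy, scipy, OpenCV 4.12 (cv2) and the standard library are available. Lean on these libraries where they do the work, as an engineer would, in place of code of your own. Each camera call takes 0.05 s, during which the arm holds its last target. There are 200 camera calls.

## Task

Load the two glued samples so that they can cure: on the dark rectangular plate lay the cork pad, then the longer steel block on the cork, both lengthwise along the plate, and stand the largest weight on top; on the dark round disc lay the shorter steel block flat and stand the middle-sized weight on it. Centre each piece on the one below it, and leave the smallest weight where it is.

Things in the scene. Friction and masses are not known exactly. Their poses are not given: they have to be found in the camera images.
- plate_sample_top (a point): Fixed target: aluminium base 84 x 64 x 8 mm with a dark rectangular plate 60 x 30 x 4 mm, of dark steel, glued on its middle. The point is the centre of the dark plate's top face, 12 mm above the worktop; x runs along the 60 mm length of plate and base, y across, z up. The two targets may change sides.
- disc_sample_top (a point): Fixed target: the same aluminium base with a dark round disc, 44 mm across and 4 mm thick, of dark steel, glued on its middle. The point is the centre of the disc's top face, 12 mm above the worktop; z up.
- cork_center (a point): Loose cork pad, 56 x 26 x 10 mm, lying flat on the worktop. The point is its centre, 5 mm above its underside; x along the 56 mm, y along the 26 mm, z up. About 20 g.
- long_blk_center (a point): Loose bare steel block, the longer one, 20 x 50 x 16 mm, lying flat. The point is its centre, 8 mm above its underside; x along the 20 mm, y along the 50 mm, z up (16 mm high). About 125 g.
- short_blk_center (a point): Loose bare steel block, the shorter one, 20 x 35 x 12 mm, lying flat. The point is its centre, 6 mm above its underside; x along the 20 mm, y along the 35 mm, z up (12 mm high). About 66 g.
- large_weight_center (a point): Loose round calibration weight with a knob, standing: the largest of three, brass-coloured, 27 mm across the body, 42 mm high. The point is on its axis half-way up, 21 mm above its underside; z up. About 100 g.
- middle_weight_center (a point): Loose round calibration weight with a knob, standing: the middle one, bare steel, 21 mm across, 36 mm high. The point is on its axis half-way up, 18 mm above its underside; z up. About 50 g.
- small_weight_center (a point): Loose round calibration weight with a knob, standing: the smallest, bare steel, 17 mm across, 30 mm high; not needed, it stays where it stands. The point is on its axis half-way up, 15 mm above its underside; z up.
Not all that is in view belongs to the job. Leave any red look-alike of the part that bears long_blk_center alone.

How it is judged (in metres and radians):
At the end, for the whole second after the job is handed in: Plate carries cork, long block, large weight; disc carries short block, middle weight. Each centre within 9 mm sideways of what it rests on, height within 5 mm, level within 0.12 rad; cork and long block along the plate within 0.26 rad. Small weight within 30 mm of its start. All released, at rest (horizontal distance between cork_center and plate_sample_top below 0.009 m and height (world z) of cork_center between 0.012 and 0.022 m and angle between each of cork_center, long_blk_center, large_weight_center, short_blk_center, middle_weight_center's own z axis and vertical below 0.12 rad and linear speed of each of cork_pad, long_block, large_weight, short_block, middle_weight below 0.02 m/s and horizontal distance between long_blk_center and cork_center below 0.009 m and height (world z) of long_blk_center between 0.025 and 0.035 m and horizontal distance between large_weight_center and long_blk_center below 0.009 m and height (world z) of large_weight_center between 0.054 and 0.064 m and horizontal distance between short_blk_center and disc_sample_top below 0.009 m and height (world z) of short_blk_center between 0.013 and 0.023 m and horizontal distance between middle_weight_center and short_blk_center below 0.009 m and height (world z) of middle_weight_center between 0.037 and 0.047 m and angle between the x axis of cork_center and the x axis of plate_sample_top, either way round below 0.26 rad and angle between the y axis of long_blk_center and the x axis of plate_sample_top, either way round below 0.26 rad and distance of small_weight_center from where it was at the start of the episode below 0.03 m); the robot touches nothing.
It fails at once if the smallest weight is knocked over (angle between small_weight_center's own z axis and vertical above 0.5 rad).
It also fails if it takes over 125 s, if anything falls off the work surface, if the arm or the gripper's body presses on something with over 40 N, if the wrist force passes 120 N, or if a joint passes its speed limit or range.

## Working session

There is one attempt and no reset: what is moved stays moved. The work goes in short steps, Python scripts to look and compute and a tool call to move; the robot and the scene stay as the last step left them, time stands still between calls to the robot, and variables do not carry over. Pictures are saved under pics/ and viewed, at most 14 in all, crops included, and the job is handed in when it is done.

Besides the shell and the picture viewer there is one more tool, called after ">>>" by a JSON object that holds its "op" and its "data", one argument or row to a line. apply_moves: Moves the arm, as the interface text tells. Its arguments: {"type":"object","properties":{"deltas":{"type":"array"},"grip_force":{"type":"number"}},"required":["deltas"]}

```bash
mkdir -p pics; ls
python3 - <<'E'
from workcell import env,cams
import cv2
print(env.state())
for n in ("scene","top","wrist"):
    print(n,cams.get_calibration(n))
    cv2.imwrite(f"pics/{n}0.png",cams.grab_frame(n))
E
```

```text
pics
{'time_s': 0.0, 'qpos': array([ 6.50298125e+01,  1.83536501e+01,  8.97061091e+01,  5.71736960e-04,
        7.20418869e+01, -1.14580045e+00]), 'qvel': array([-0.12720695, -0.03867592,  0.02778564,  0.08644727, -0.04808155,
        0.07047544]), 'effort': array([-1.54216508e-03, -4.12447500e+01, -2.31972742e+01,  7.28238327e-02,
        4.58214688e-02, -1.37609377e-04]), 'ee_pos': array([232.05096515, 525.56094825, 213.102135  ]), 'ee_rot': array([-1.79898385e+02, -2.57604186e-03,  1.56175434e+02]), 'force': array([-0.14569308,  0.61138886,  0.28513287]), 'torque': array([ 0.03114747,  0.01933949, -0.00236536]), 'gripper_force': 0.0, 'gripper_width': 91.2034086079607}
scene {'mtx': array([[415.1164987 ,   0.        , 252.24939226],
       [  0.        , 415.1164987 , 192.45578147],
       [  0.        ,   0.        ,   1.        ]]), 'eye': array([  11.16725697, -670.90109192,  890.69304764]), 'attitude': array([-134.01828971,   -0.22993891,  -37.05362921])}
top {'mtx': array([[373.71502749,   0.        , 260.03302738],
       [  0.        , 373.71502749, 189.56235657],
       [  0.        ,   0.        ,   1.        ]]), 'eye': array([488.97350848,  -1.53568087, 934.69378481]), 'attitude': array([-177.11237261,   -1.18866085,  -89.08896532])}
wrist {'mtx': array([[269.94084857,   0.        , 253.67850488],
       [  0.        , 269.94084857, 188.13470369],
       [  0.        ,   0.        ,   1.        ]]), 'tool_from_camera': array([[-5.29150209e-04, -9.67754749e-01, -2.51893760e-01,
         7.25421442e+01],
       [ 9.99999794e-01, -6.03923149e-04,  2.19534597e-04,
        -8.93730759e-01],
       [-3.64580121e-04, -2.51893591e-01,  9.67754869e-01,
        -1.70654867e+02],
       [ 0.00000000e+00,  0.00000000e+00,  0.00000000e+00,
         1.00000000e+00]])}
```

View pics/top0.png

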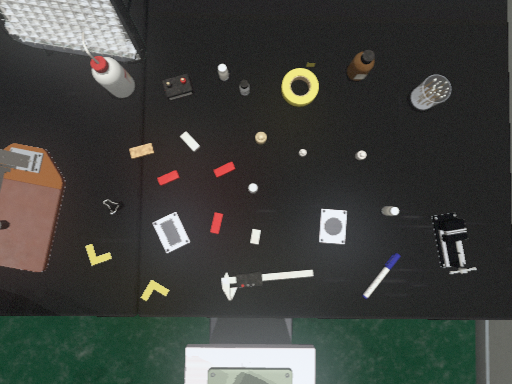

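View pics/scene0.png

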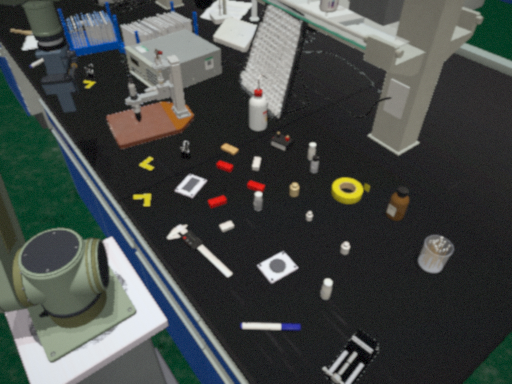

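The top view shows these candidates:
- Cork: (141,151).
- Long block: white (190,141). The red look-alikes are at (168,178), (224,169) and (216,223).
- Short block: (255,237).
- Plate: (171,232). Disc: (333,226).
- Brass weight: (261,138).
- Small round things: (253,188), (303,153), (361,155), (391,211), (223,72), (244,88).

I'll crop in close to tell the round ones apart.

Run:
```python
import cv2,numpy as np
a=cv2.imread("pics/top0.png"); s=cv2.imread("pics/scene0.png")
c=cv2.resize(a[125:255,120:280],None,fx=5,fy=4.6*5/4.6*0.92,interpolation=cv2.INTER_CUBIC)
c=cv2.resize(a[128:248,125:285],(800,600),interpolation=cv2.INTER_CUBIC); cv2.imwrite("pics/c1.png",c)
# right part of top (4x) and scene crop
t=cv2.resize(a[135:245,285:405],(400,367),interpolation=cv2.INTER_CUBIC)
u=cv2.resize(s[135:305,210:400],(400,358),interpolation=cv2.INTER_CUBIC)
o=np.zeros((367,800,3),np.uint8);o[:,:400]=t;o[:358,400:]=u;cv2.imwrite("pics/c2.png",o)
```

```text
(no output)
```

View pics/c1.png

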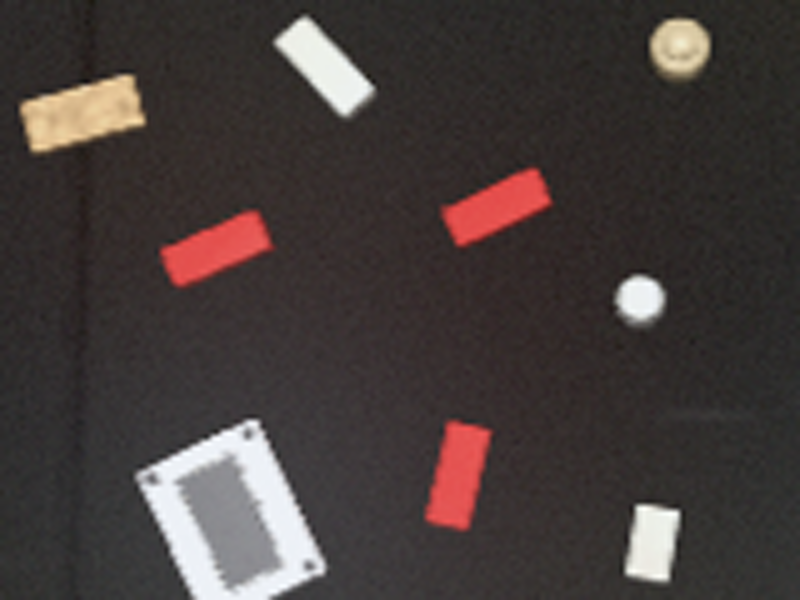

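View pics/c2.png

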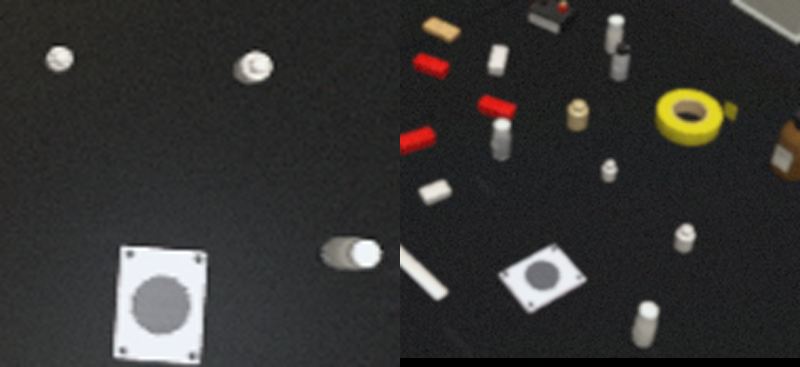

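The three weights are the knobbed pieces at top (261,138) brass/large, (362,155) middle and (303,153) small. The smooth (253,188) and (391,211) are vials. The white bar (190,141) is the long block and (255,237) the short one. Next I'll turn these into positions and check the sizes.

```bash
cat > h.py <<'E'
import numpy as np, cv2
from workcell import env,cams
from scipy.spatial.transform import Rotation as Ro
def rot(rpy): return Ro.from_euler('xyz',rpy,degrees=True).as_matrix()
def ray(name,px,z,pose=None):
    """pixels -> world points on height z"""
    c=cams.get_calibration(name); px=np.atleast_2d(px).astype(float)
    if name=="wrist":
        T=np.eye(4);T[:3,:3]=rot(pose[1]);T[:3,3]=pose[0];T=T@c["tool_from_camera"];R,e=T[:3,:3],T[:3,3]
    else: R,e=rot(c["attitude"]),c["eye"]
    d=np.c_[px,np.ones(len(px))]@np.linalg.inv(c["mtx"]).T@R.T
    return e+d*((z-e[2])/d[:,2])[:,None]
def quad(P):
    """corners in order -> centre, sides, long-axis direction (deg)"""
    P=P[:,:2]; a=(P[1]+P[2]-P[0]-P[3])/2; b=(P[2]+P[3]-P[0]-P[1])/2
    L=a if np.linalg.norm(a)>np.linalg.norm(b) else b
    return P.mean(0).round(1), np.linalg.norm(a).round(1),np.linalg.norm(b).round(1),np.degrees(np.arctan2(L[1],L[0])).round(1)%180
def go(x,y,z,long_dir=None,free=None):
    """delta in tool axes (m), turn (rad) to grasp/lay with finger line across long_dir"""
    s=env.state(); R=rot(s["ee_rot"]); d=R.T@(np.array([x,y,z])-s["ee_pos"])/1000
    yaw=s["ee_rot"][2]; r=0
    if long_dir is not None:   # tool x along long_dir
        r=-((long_dir-yaw+90)%180-90)
    print("at",s["ee_pos"].round(1),s["ee_rot"].round(1),"t",round(s["time_s"],2),"q6",s["qpos"][5].round(1),"w",s["gripper_width"].round(1))
    print("move m",d.round(4),"roll rad",np.radians(r).round(3), "other way",np.radians(r-np.sign(r)*180).round(3))
def wrist(fn,crop=None):
    s=env.state();im=cams.grab_frame("wrist");cv2.imwrite("pics/"+fn,cv2.resize(im,(800,600),interpolation=cv2.INTER_CUBIC))
    np.save("pose.npy",np.array([s["ee_pos"],s["ee_rot"]]));return im
def wq(pts800,z):
    return ray("wrist",(np.array(pts800,float)+.5)*.64-.5,z,np.load("pose.npy"))
E
python3 - <<'E'
from h import *
c1=lambda p:(np.array(p)+.5)/5-.5+[125,128]
c2=lambda p:(np.array(p)+.5)*.3-.5+[285,135]
Q={"cork":(c1([(21,103),(133,75),(146,122),(35,152)]),10),"long":(c1([(274,42),(306,15),(374,87),(346,115)]),16),
"short":(c1([(637,503),(680,509),(668,580),(626,573)]),12),"plate":(c1([(178,480),(235,455),(285,568),(228,592)]),12),"dbase":(c2([(121,247),(207,251),(200,363),(114,357)]),8)}
for k,(p,z) in Q.items(): print(k,quad(ray("top",p,z)))
for k,p,z in (("disc",c2([(160,304)]),12),("large",c1([(681,42)]),42),("mid",c2([(257,66)]),36),("small",c2([(60,57)]),30)): print(k,ray("top",p,z).round(1))
E
```

```text
cork (array([628.5, 275.3]), np.float64(56.5), np.float64(24.9), np.float64(105.9))
long (array([653.8, 156. ]), np.float64(20.1), np.float64(50.0), np.float64(45.0))
short (array([421.8,  -9.8]), np.float64(21.1), np.float64(34.9), np.float64(171.6))
plate (array([427.4, 196.5]), np.float64(30.1), np.float64(60.3), np.float64(25.400000000000006))
dbase (array([ 448.7, -202. ]), np.float64(64.4), np.float64(82.5), np.float64(176.7))
disc [[ 449.1 -200.8   12. ]]
large [[663.6 -19.1  42. ]]
mid [[ 624.3 -265.7   36. ]]
small [[ 629.1 -122.2   30. ]]
```

Run:
```python
from h import *
go(560,280,150,13)
```

```text
Traceback (most recent call last):
  File "h.py", line 24, in go
    print("at",s["ee_pos"].round(1),s["ee_rot"].round(1),"t",round(s["time_s"],2),"q6",s["qpos"][5].round(1),"w",s["gripper_width"].round(1))
                                                                                                                 ^^^^^^^^^^^^^^^^^^^^^^^^
AttributeError: 'float' object has no attribute 'round'
```

```bash
sed -i 's/s\["gripper_width"\].round(1)/round(float(s["gripper_width"]),1)/' h.py
python3 - <<'E'
from h import *
go(628.5,275.3,150,105.9)
E
```

```text
at [232.1 525.7 213.3] [-179.9   -0.   156.2] t 0.15 q6 -1.1 w 91.1
move m [-0.4638 -0.0688  0.0634] roll rad 0.877 other way -2.264
```

>>> {"op": "apply_moves", "data": {
  "deltas": [
    [-0.046,-0.007,0.006,0,1],
    [-0.092,-0.014,0.012,0,1],
    [-0.138,-0.021,0.018,0,1],
    [-0.185,-0.027,0.025,0,1],
    [-0.232,-0.034,0.032,0,1]
  ],
  "grip_force": 20
}}

```text
time_s: 0.65
ee_pos: [432.1, 400.0, 181.5]
ee_rot: [-180.0, -0.0, 156.2]
force: [1.0, 0.7, 0.2]
gripper_width: 91.1
gripper_force: 0.0
```

>>> {"op": "apply_moves", "data": {
  "deltas": [
    [-0.046,-0.007,0.006,0.14,1],
    [-0.092,-0.014,0.012,0.28,1],
    [-0.138,-0.021,0.018,0.42,1],
    [-0.185,-0.027,0.025,0.57,1],
    [-0.232,-0.035,0.032,0.72,1]
  ]
}}

```text
time_s: 1.15
ee_pos: [630.2, 274.3, 149.3]
ee_rot: [-180.0, -0.0, 114.6]
force: [0.2, 0.8, 0.7]
gripper_width: 91.3
gripper_force: 0.0
```

>>> {"op": "apply_moves", "data": {
  "deltas": [
    [0,0,0,0.14,1],
    [0,0,0,0.155,1],
    [0,0,0,0.155,1]
  ]
}}

```text
time_s: 1.45
ee_pos: [628.4, 275.7, 149.7]
ee_rot: [-180.0, -0.0, 106.2]
force: [0.8, -0.0, 0.2]
gripper_width: 91.4
gripper_force: 0.0
```

Run:
```python
from h import *
wrist("w1.png")
go(628.5,275.3,3,105.9)
```

```text
at [628.1 276.  150. ] [-180.    -0.   106.2] t 1.5 q6 6.5 w 91.0
move m [-0.0008  0.0002  0.147 ] roll rad 0.006 other way -3.136
```

View pics/w1.png

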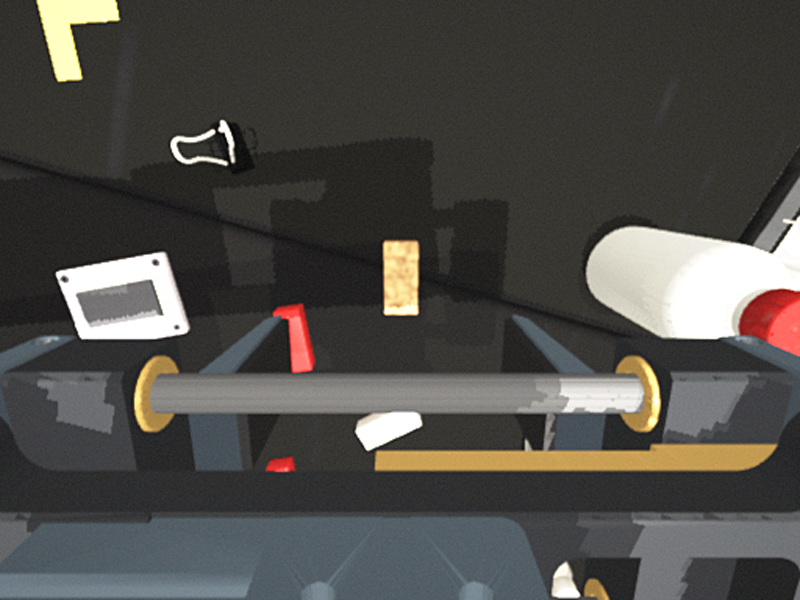

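Wrist view: cork at about (401,277), squared with the fingers, and the red block at (295,335) is clear of them. I'll check its centre.

Run:
```python
from h import *
print(quad(wq([(384,241),(418,241),(418,308),(384,308)],10)))
print(quad(wq([(76,293),(157,279),(162,318),(82,327)],12)))
```

```text
(array([628.1, 281.2]), np.float64(25.5), np.float64(51.4), np.float64(106.3))
(array([428.5, 200.1]), np.float64(63.4), np.float64(28.8), np.float64(24.4))
```

>>> {"op": "apply_moves", "data": {
  "deltas": [
    [0,0,0.045,0,0.3],
    [0,0,0.09,0,0.0],
    [0,0,0.125,0,0.0],
    [0,0,0.14,0,0],
    [0,0,0.147,0,0]
  ]
}}

```text
time_s: 2.0
ee_pos: [627.8, 276.0, 2.0]
ee_rot: [-179.9, 0.0, 106.2]
force: [-0.1, 0.7, -0.2]
gripper_width: 53.8
gripper_force: 0.0
```

>>> {"op": "apply_moves", "data": {
  "deltas": [
    [0,0,0,0,-1],
    [0,0,0,0,-1],
    [0,0,0,0,-1],
    [0,0,0,0,-1],
    [0,0,0,0,-1]
  ],
  "grip_force": 15
}}

```text
time_s: 2.5
ee_pos: [630.0, 276.0, 4.8]
ee_rot: [179.8, -0.0, 106.0]
force: [-0.3, 0.1, 6.4]
gripper_width: 25.9
gripper_force: 15.0
```

>>> {"op": "apply_moves", "data": {
  "deltas": [
    [0,0,0,0,-1],
    [0,0,-0.04,0,-1],
    [0,0,-0.08,0,-1],
    [0,0,-0.12,0,-1],
    [0,0,-0.12,0,-1]
  ]
}}

```text
time_s: 3.0
ee_pos: [632.4, 276.9, 130.2]
ee_rot: [179.3, -0.1, 106.0]
force: [0.2, 0.3, -0.4]
gripper_width: 25.8
gripper_force: 15.0
```

Run:
```python
from h import *
wrist("w2.png")
go(427.5,198,45,25.2)
```

```text
at [630.7 276.2 126.9] [ 1.796e+02 -1.000e-01  1.060e+02] t 3.05 q6 6.6 w 25.7
move m [-0.0191 -0.2175  0.0803] roll rad 1.411 other way -1.731
```

View pics/w2.png

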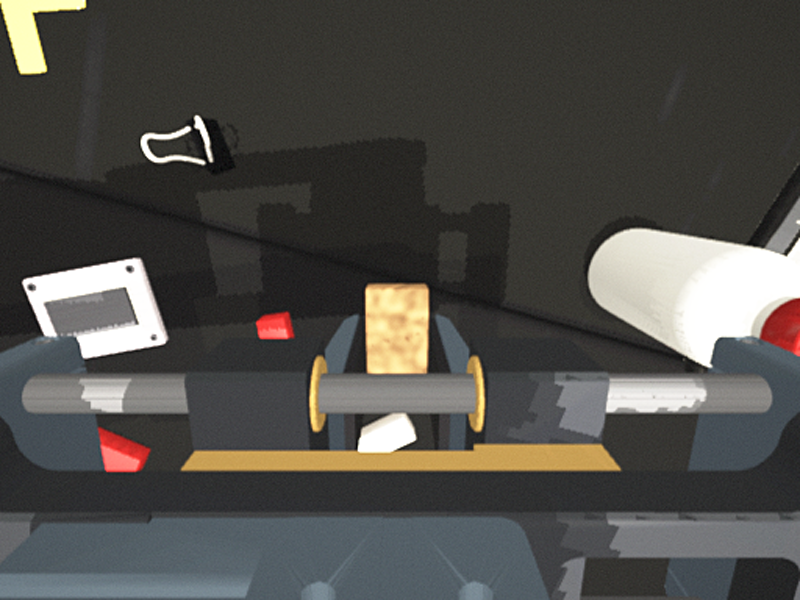

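Run:
```python
from h import *
P=np.load("pose.npy")
for zz in (6,10):
    w=wq([(365,285),(429,285)],P[0][2]+zz); print((rot(P[1]).T@(w-P[0]).T).T.round(1))
print(quad(wq([(43,310),(129,289),(136,325),(54,343)],12)))
```

```text
[[ 32.3 -14.6  -6.1]
 [ 32.2  11.1  -5.8]]
[[ 33.2 -14.3 -10.1]
 [ 33.1  10.8  -9.8]]
(array([428.3, 198. ]), np.float64(63.3), np.float64(25.7), np.float64(29.0))
```

Run:
```python
from h import *
go(424.4,195.8,60,25.2)
```

```text
at [630.7 276.2 126.9] [ 1.796e+02 -1.000e-01  1.060e+02] t 3.05 q6 6.6 w 25.7
move m [-0.0203 -0.221   0.0652] roll rad 1.411 other way -1.731
```

>>> {"op": "apply_moves", "data": {
  "deltas": [
    [-0.004,-0.044,0,0.14,-1],
    [-0.008,-0.088,0.01,0.28,-1],
    [-0.012,-0.132,0.03,0.42,-1],
    [-0.016,-0.176,0.05,0.56,-1],
    [-0.02,-0.221,0.065,0.705,-1]
  ]
}}

```text
time_s: 3.55
ee_pos: [418.8, 193.8, 56.0]
ee_rot: [-179.9, 0.1, 65.3]
force: [1.2, -0.6, -0.9]
gripper_width: 26.0
gripper_force: 15.0
```

>>> {"op": "apply_moves", "data": {
  "deltas": [
    [0,0,0,0.14,-1],
    [0,0,0,0.28,-1],
    [0,0,0,0.42,-1],
    [0,0,0,0.56,-1],
    [0,0,0,0.705,-1]
  ]
}}

```text
time_s: 4.05
ee_pos: [420.8, 194.7, 56.9]
ee_rot: [-180.0, 0.2, 24.9]
force: [-0.1, 0.6, 0.1]
gripper_width: 26.0
gripper_force: 15.0
```

>>> {"op": "apply_moves", "data": {
  "deltas": [
    [0,0,0,0,-1],
    [0,0,0,0,-1],
    [0,0,0,0,-1]
  ]
}}

```text
time_s: 4.35
ee_pos: [421.6, 195.0, 57.6]
ee_rot: [-180.0, 0.1, 25.4]
force: [-0.3, -1.2, -0.2]
gripper_width: 25.5
gripper_force: 15.0
```

Run:
```python
from h import *
go(424.4,195.8,17,25.2)
```

```text
at [421.6 195.   57.6] [-1.80e+02  1.00e-01  2.54e+01] t 4.35 q6 88.0 w 25.5
move m [0.0029 0.0005 0.0406] roll rad 0.003 other way -3.139
```

>>> {"op": "apply_moves", "data": {
  "deltas": [
    [0.003,0,0.012,0,-1],
    [0.003,0,0.024,0,-1],
    [0.003,0,0.033,0,-1],
    [0.003,0,0.039,0,-1],
    [0.003,0,0.041,0,-1]
  ]
}}

```text
time_s: 4.85
ee_pos: [424.1, 196.2, 16.6]
ee_rot: [-180.0, 0.1, 25.3]
force: [-4.4, -1.0, 19.2]
gripper_width: 25.5
gripper_force: 15.0
```

>>> {"op": "apply_moves", "data": {
  "deltas": [
    [0,0,0,0,-1],
    [0,0,0,0,-0.1],
    [0,0,0,0,-0.1],
    [0,0,0,0,-0.1],
    [0,0,0,0,-0.1]
  ]
}}

```text
time_s: 5.35
ee_pos: [424.8, 196.5, 17.0]
ee_rot: [-180.0, -0.0, 25.3]
force: [-0.4, -0.7, -0.8]
gripper_width: 40.9
gripper_force: 0.0
```

>>> {"op": "apply_moves", "data": {
  "deltas": [
    [0,0,-0.03,0,0],
    [0,0,-0.07,0,0],
    [0,0,-0.11,0,0.2],
    [0,0,-0.13,0,0.4],
    [0,0,-0.13,0,0.4]
  ]
}}

```text
time_s: 5.85
ee_pos: [426.7, 197.3, 150.0]
ee_rot: [180.0, -0.4, 25.3]
force: [0.1, 0.7, 0.3]
gripper_width: 63.3
gripper_force: 0.0
```

Run:
```python
from h import *
wrist("w3.png")
go(653.8,156,150,45)
```

```text
at [425.3 196.7 147.9] [180.   -0.2  25.3] t 5.9 q6 88.2 w 63.7
move m [ 0.1893  0.1343 -0.0015] roll rad -0.345 other way 2.797
```

View pics/w3.png

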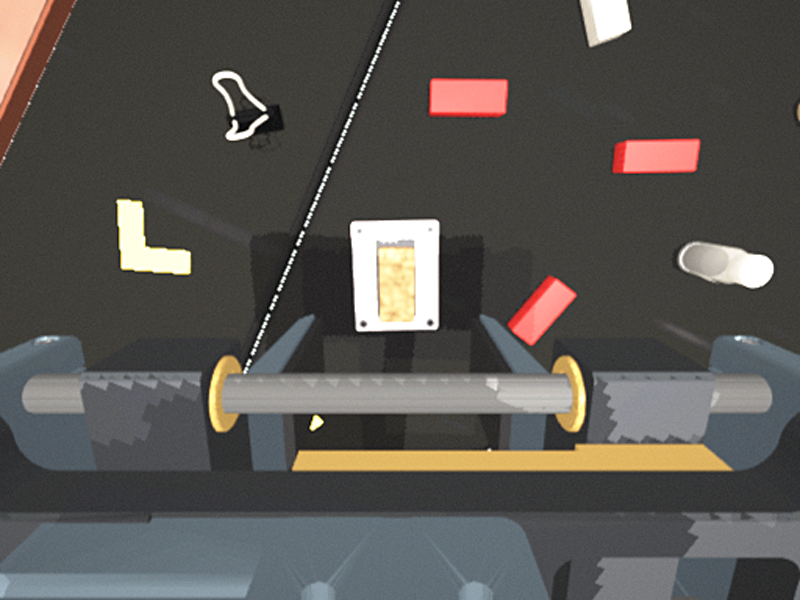

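Wrist view: the cork lies on the plate, squared, at about (396,283). A dark strip of plate shows at the far end (y 238–247), so I'll measure the offset along the plate.

Run:
```python
from h import *
P=np.load("pose.npy"); t=lambda w:(rot(P[1]).T@(w-P[0]).T).T.round(1)[:,:2]
print("cork far",t(wq([(378,247),(414,247)],22)).tolist(),"near",t(wq([(378,316),(414,316),(378,322),(414,322)],22)).tolist())
print("plate far",t(wq([(376,239),(414,239)],12)).tolist())
B=wq([(350,221),(438,220),(439,330),(357,331)],8);print("base",t(B).tolist(),quad(B), t(B).mean(0))
```

```text
cork far [[26.0, -14.1], [26.0, 11.5]] near [[-25.3, -14.7], [-25.3, 12.0], [-29.9, -14.7], [-29.9, 12.0]]
plate far [[30.4, -15.9], [30.4, 11.9]]
base [[43.1, -35.0], [43.8, 29.5], [-41.1, 32.3], [-41.9, -31.9]] (array([428. , 199.3]), np.float64(64.4), np.float64(85.1), np.float64(27.19999999999999)) [ 0.975 -1.275]
```

>>> {"op": "apply_moves", "data": {
  "deltas": [
    [0.038,0.027,0,-0.12,0.4],
    [0.076,0.054,0,-0.24,0.4],
    [0.114,0.081,0,-0.345,0.4],
    [0.152,0.107,0,-0.345,0.3],
    [0.189,0.134,0,-0.345,0.3]
  ]
}}

```text
time_s: 6.4
ee_pos: [653.4, 155.3, 144.0]
ee_rot: [-179.9, 0.2, 45.0]
force: [0.9, 1.1, -0.4]
gripper_width: 59.6
gripper_force: 0.0
```

>>> {"op": "apply_moves", "data": {
  "deltas": [
    [0,0,0,0,0.3],
    [0,0,0,0,0.3],
    [0,0,0,0,0.3]
  ]
}}

```text
time_s: 6.7
ee_pos: [651.0, 155.9, 145.3]
ee_rot: [-179.9, 0.2, 45.0]
force: [0.4, 0.7, 1.0]
gripper_width: 59.0
gripper_force: 0.0
```

Run:
```python
from h import *
im=wrist("w4.png")
go(653.8,156,6,45)
g=(im.min(2)>150).astype(np.uint8)
n,l,st,ce=cv2.connectedComponentsWithStats(g)
P=np.load("pose.npy");t=lambda w:(rot(P[1]).T@(w-P[0]).T).T.round(1)[:,:2]
for i in range(1,n):
    if st[i,4]>150: print(st[i],ce[i].round(1),t(ray("wrist",[ce[i]],16,P)))
```

```text
at [651.1 156.2 146.1] [-1.799e+02  1.000e-01  4.510e+01] t 6.75 q6 57.4 w 59.6
move m [0.0021 0.0023 0.1401] roll rad 0.001 other way -3.141
[291  73  48  28 170] [314.3  86.8] [[100.8  61.9]]
[ 402  108   58   27 1248] [430.8 120.6] [[ 66.5 189.1]]
[246 154  20  46 843] [255.5 176.4] [[5.2 0.7]]
[  5 159  43  14 169] [ 24.1 165.2] [[  18.1 -259.7]]
[404 166  40  29 638] [420.9 178. ] [[  3.2 188.4]]
[  6 171  42  26 282] [ 23.1 185.2] [[  -5.2 -265.9]]
[360 233   8  41 153] [363.6 254.4] [[-92.7 133.3]]
[ 149  241  211   29 4773] [255.4 252.6] [[-90.3   0.7]]
[ 14 242  47  22 923] [ 37.  253.1] [[ -91.1 -267.5]]
[ 369  242  125   42 3813] [423.3 260.1] [[-100.3  207.7]]
[ 369  331  143   31 2986] [445.3 343.9] [[-226.1  257.3]]
[   0  368  159   14 1263] [ 80.  377.4] [[-284.5 -246.4]]
```

>>> {"op": "apply_moves", "data": {
  "deltas": [
    [0.004,0.0015,0.045,0,0.1],
    [0.004,0.0015,0.09,0,0],
    [0.004,0.0015,0.125,0,-0.1],
    [0.004,0.0015,0.138,0,-0.1],
    [0.004,0.0015,0.141,0,-0.1]
  ]
}}

```text
time_s: 7.25
ee_pos: [655.1, 157.9, 4.9]
ee_rot: [-179.9, 0.1, 45.1]
force: [-0.1, -1.0, -0.1]
gripper_width: 41.0
gripper_force: 0.0
```

>>> {"op": "apply_moves", "data": {
  "deltas": [
    [0,0,0,0,-0.1],
    [0,0,0,0,-0.1],
    [0,0,0,0,-1],
    [0,0,0,0,-1],
    [0,0,0,0,-1]
  ],
  "grip_force": 35
}}

```text
time_s: 7.75
ee_pos: [656.9, 157.9, 6.8]
ee_rot: [180.0, -0.1, 45.0]
force: [-1.0, 0.2, 0.7]
gripper_width: 19.7
gripper_force: 2.1
```

>>> {"op": "apply_moves", "data": {
  "deltas": [
    [0,0,0,0,-1],
    [0,0,0,0,-1],
    [0,0,-0.04,0,-1],
    [0,0,-0.08,0,-1],
    [0,0,-0.1,0,-1]
  ]
}}

```text
time_s: 8.25
ee_pos: [658.3, 157.9, 109.0]
ee_rot: [179.8, -0.2, 45.0]
force: [0.5, -0.4, -0.5]
gripper_width: 20.0
gripper_force: 35.0
```

>>> {"op": "apply_moves", "data": {
  "deltas": [
    [0,0,0,0,-1],
    [0,0,0,0,-1],
    [0,0,0,0,-1]
  ]
}}

```text
time_s: 8.55
ee_pos: [655.3, 157.3, 103.4]
ee_rot: [-179.9, 0.2, 45.0]
force: [0.4, 0.3, -0.7]
gripper_width: 19.8
gripper_force: 35.0
```

Run:
```python
from h import *
im=wrist("w5.png")
go(424,197,75,25.3)
g=(im.min(2)>150).astype(np.uint8)
n,l,st,ce=cv2.connectedComponentsWithStats(g[:240])
for i in range(1,n):
    if st[i,4]>150 and 200<ce[i][0]<300: print(st[i],ce[i].round(1))
```

```text
at [655.3 157.4 103.4] [-179.9    0.2   45. ] t 8.6 q6 57.5 w 19.6
move m [-0.1354 -0.1916  0.0294] roll rad 0.344 other way -2.797
[ 238  190   33   50 1591] [253.6 214.5]
```

View pics/w5.png

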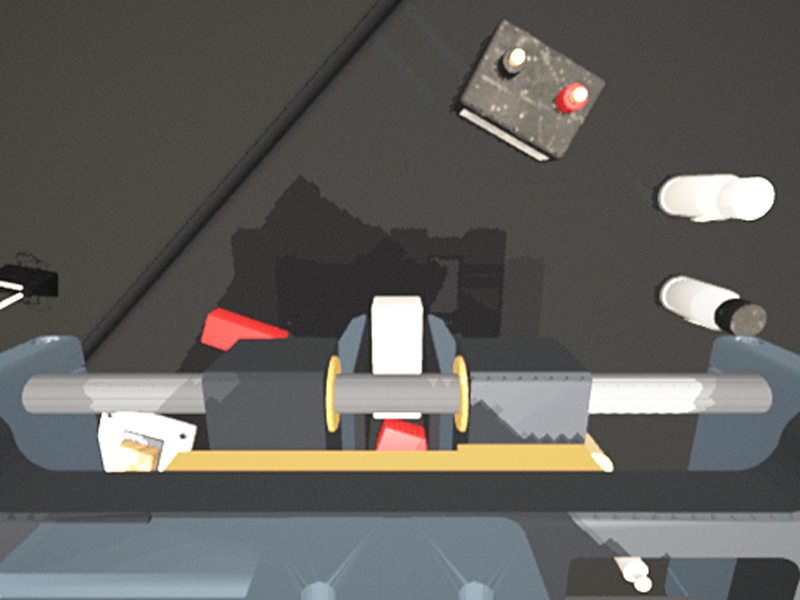

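Wrist view: the block is held square, with its far edge at y 297 and near edge at y 418. I'll compute the in-hand offset.

Run:
```python
from h import *
P=np.load("pose.npy"); t=lambda w:(rot(P[1]).T@(w-P[0]).T).T.round(1)
for h in (8,10,12): print(h,t(wq([(373,297),(422,297)],P[0][2]+h)).tolist())
for h in (-4,-6): print(h,t(wq([(374,418),(421,418)],P[0][2]+h)).tolist())
```

```text
8 [[25.9, -10.8, -8.1], [25.9, 8.7, -8.1]]
10 [[26.4, -10.7, -10.1], [26.4, 8.6, -10.1]]
12 [[27.0, -10.6, -12.1], [27.0, 8.5, -12.1]]
-4 [[-35.4, -11.9, 4.2], [-35.4, 9.9, 4.1]]
-6 [[-36.6, -12.0, 6.2], [-36.6, 10.0, 6.1]]
```

Run:
```python
from h import *
go(423.2,197,65,25.3)
```

```text
at [655.3 157.4 103.4] [-179.9    0.2   45. ] t 8.6 q6 57.5 w 19.6
move m [-0.1359 -0.1921  0.0394] roll rad 0.344 other way -2.797
```

>>> {"op": "apply_moves", "data": {
  "deltas": [
    [-0.023,-0.032,0,0.12,-1],
    [-0.05,-0.07,0,0.24,-1],
    [-0.077,-0.11,0.005,0.344,-1],
    [-0.106,-0.15,0.02,0.344,-1],
    [-0.136,-0.192,0.039,0.344,-1]
  ]
}}

```text
time_s: 9.1
ee_pos: [428.6, 196.0, 68.2]
ee_rot: [-180.0, 0.0, 25.3]
force: [-0.6, 0.7, -2.0]
gripper_width: 19.7
gripper_force: 35.0
```

>>> {"op": "apply_moves", "data": {
  "deltas": [
    [0,0,0,0,-1],
    [0,0,0,0,-1],
    [0,0,0,0,-1],
    [0,0,0,0,-1],
    [0,0,0,0,-1]
  ]
}}

```text
time_s: 9.6
ee_pos: [432.2, 196.3, 69.4]
ee_rot: [180.0, -0.1, 25.3]
force: [0.2, 0.0, -0.6]
gripper_width: 19.7
gripper_force: 35.0
```

Run:
```python
from h import *
go(423.2,197,29,25.3)
```

```text
at [432.2 196.3  69.4] [ 1.80e+02 -1.00e-01  2.53e+01] t 9.6 q6 87.8 w 19.7
move m [-0.0079 -0.0045  0.0404] roll rad -0.001 other way 3.141
```

>>> {"op": "apply_moves", "data": {
  "deltas": [
    [-0.008,-0.0045,0.01,0,-1],
    [-0.008,-0.0045,0.02,0,-1],
    [-0.008,-0.0045,0.025,0,-1],
    [-0.008,-0.0045,0.025,0,-1],
    [-0.008,-0.0045,0.025,0,-1]
  ]
}}

```text
time_s: 10.1
ee_pos: [422.3, 196.9, 44.2]
ee_rot: [-180.0, -0.0, 25.3]
force: [0.1, 1.0, -1.1]
gripper_width: 19.6
gripper_force: 35.0
```

>>> {"op": "apply_moves", "data": {
  "deltas": [
    [0,0,0,0,-1],
    [0,0,0,0,-1]
  ]
}}

```text
time_s: 10.3
ee_pos: [422.1, 197.0, 44.5]
ee_rot: [-180.0, -0.1, 25.3]
force: [0.4, -1.0, -1.8]
gripper_width: 19.4
gripper_force: 35.0
```

Run:
```python
from h import *
go(423.2,197,29,25.3)
```

```text
at [422.1 197.   44.5] [-1.80e+02 -1.00e-01  2.53e+01] t 10.3 q6 88.3 w 19.4
move m [0.001  0.0004 0.0155] roll rad 0.0 other way -3.141
```

>>> {"op": "apply_moves", "data": {
  "deltas": [
    [0.001,0,0.005,0,-1],
    [0.001,0,0.01,0,-1],
    [0.001,0,0.013,0,-1],
    [0.001,0,0.0155,0,-1],
    [0.001,0,0.0155,0,-1]
  ]
}}

```text
time_s: 10.8
ee_pos: [422.6, 197.3, 28.7]
ee_rot: [-180.0, 0.0, 25.3]
force: [-0.6, 0.1, -0.0]
gripper_width: 19.7
gripper_force: 35.0
```

>>> {"op": "apply_moves", "data": {
  "deltas": [
    [0,0,0,0,-1],
    [0,0,0,0,-0.1],
    [0,0,0,0,-0.1],
    [0,0,0,0,-0.1],
    [0,0,0,0,-0.1]
  ]
}}

```text
time_s: 11.3
ee_pos: [422.7, 197.3, 28.8]
ee_rot: [-180.0, -0.0, 25.3]
force: [0.5, -0.6, 0.3]
gripper_width: 41.0
gripper_force: 0.0
```

>>> {"op": "apply_moves", "data": {
  "deltas": [
    [0,0,-0.03,0,-0.1],
    [0,0,-0.07,0,0],
    [0,0,-0.11,0,0.2],
    [0,0,-0.12,0,0.4],
    [0,0,-0.12,0,0.4]
  ]
}}

```text
time_s: 11.8
ee_pos: [423.6, 197.7, 150.2]
ee_rot: [180.0, -0.2, 25.3]
force: [-0.8, 0.2, 0.4]
gripper_width: 63.2
gripper_force: 0.0
```

>>> {"op": "apply_moves", "data": {
  "deltas": [
    [0,0,0,0,0.4],
    [0,0,0,0,0.4]
  ]
}}

```text
time_s: 12.0
ee_pos: [421.4, 196.7, 147.0]
ee_rot: [-180.0, 0.2, 25.3]
force: [-0.4, -1.1, 0.3]
gripper_width: 63.7
gripper_force: 0.0
```

Run:
```python
from h import *
wrist("w6.png")
go(663.6,-19.1,150)
i=cv2.imread("pics/w6.png"); cv2.imwrite("pics/w6c.png",cv2.resize(i[190:350,290:500],(788,600),interpolation=cv2.INTER_CUBIC))
```

```text
at [421.6 196.8 147. ] [-180.     0.2   25.3] t 12.05 q6 88.3 w 64.1
move m [ 0.1265  0.2986 -0.0035] roll rad 0.0 other way 0.0
```

View pics/w6c.png

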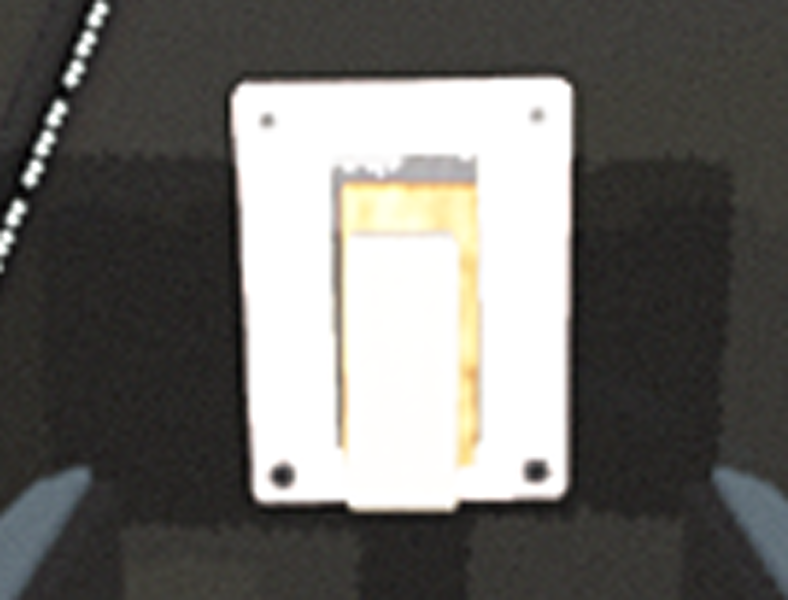

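Crop: the block lies on the cork, both square, but the block looks shifted towards the near end (far edges: block y 234, cork y 183, plate y 158). I'll compute the offset.

Run:
```python
from h import *
P=np.load("pose.npy"); t=lambda w:(rot(P[1]).T@(w-P[0]).T).T.round(1)[:,:2].tolist()
c=lambda p:np.array(p)/3.752+[290,190]
print("blk far",t(wq(c([(345,234),(458,234)]),38)),"near top/bot",t(wq(c([(350,510)]),38)),t(wq(c([(350,510)]),22)))
print("cork far",t(wq(c([(342,183),(478,183)]),22)),"near top/bot",t(wq(c([(470,466)]),22)),t(wq(c([(470,466)]),12)))
print("plate far",t(wq(c([(333,158),(478,158)]),12)))
print("base",t(wq(c([(232,80),(572,77),(569,502),(254,504)]),8)))
# scene / top views
for n in("scene","top"): cv2.imwrite(f"pics/{n}1.png",cams.grab_frame(n))
a=cv2.imread("pics/scene1.png")[160:210,160:220];b=cv2.imread("pics/top1.png")[205:255,145:205]
cv2.imwrite("pics/c3.png",np.hstack([cv2.resize(x,(400,333),interpolation=cv2.INTER_CUBIC) for x in(a,b)]))
```

```text
blk far [[25.2, -10.6], [25.2, 9.5]] near top/bot [[-26.6, -10.2]] [[-32.1, -10.7]]
cork far [[32.3, -11.7], [32.3, 13.7]] near top/bot [[-23.0, 12.8]] [[-26.1, 13.2]]
plate far [[35.8, -13.7], [35.8, 14.1]]
base [[50.3, -33.1], [50.9, 32.2], [-35.2, 33.9], [-35.6, -31.0]]
```

View pics/c3.png

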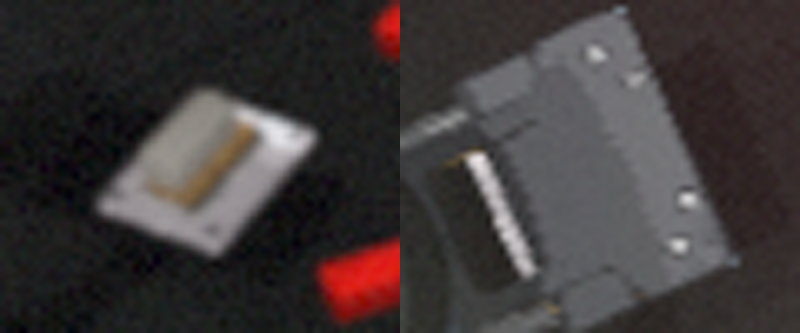

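>>> {"op": "apply_moves", "data": {
  "deltas": [
    [0.016,0.037,0,0,0.3],
    [0.032,0.075,0,0,0.3],
    [0.048,0.112,0,0,0.3],
    [0.063,0.149,0,0,0.3]
  ]
}}

```text
time_s: 12.55
ee_pos: [544.2, 88.4, 147.9]
ee_rot: [-180.0, 0.1, 25.3]
force: [0.8, 0.2, -0.3]
gripper_width: 59.2
gripper_force: 0.0
```

>>> {"op": "apply_moves", "data": {
  "deltas": [
    [0.016,0.037,0,0,0.3],
    [0.032,0.075,0,0,0.3],
    [0.048,0.112,0,0,0.3],
    [0.063,0.149,0,0,0.3]
  ]
}}

```text
time_s: 12.95
ee_pos: [664.8, -19.5, 147.5]
ee_rot: [-179.9, 0.1, 25.3]
force: [0.3, 0.5, 0.6]
gripper_width: 59.3
gripper_force: 0.0
```

>>> {"op": "apply_moves", "data": {
  "deltas": [
    [0,0,0,0,0.3],
    [0,0,0,0,0.3],
    [0,0,0,0,0.3],
    [0,0,0,0,0.3],
    [0,0,0,0,0.3]
  ]
}}

```text
time_s: 13.45
ee_pos: [663.3, -17.3, 149.1]
ee_rot: [-180.0, -0.0, 25.4]
force: [-0.6, -0.4, 0.0]
gripper_width: 59.1
gripper_force: 0.0
```

Run:
```python
from h import *
im=wrist("w7.png")
go(663.6,-19.1,9)
h=cv2.cvtColor(im,cv2.COLOR_BGR2HSV)
g=((h[...,0]>8)&(h[...,0]<28)&(h[...,1]>60)&(h[...,2]>90)).astype(np.uint8)
n,l,st,ce=cv2.connectedComponentsWithStats(g)
P=np.load("pose.npy");t=lambda w:(rot(P[1]).T@(w-P[0]).T).T.round(1)[:,:2]
for i in range(1,n):
    if st[i,4]>100: print(st[i],ce[i].round(1),t(ray("wrist",[ce[i]],30,P)))
```

```text
at [663.5 -17.4 149.1] [-180.    -0.    25.4] t 13.5 q6 62.1 w 59.6
move m [-0.0006  0.0015  0.1401] roll rad 0.0 other way 0.0
[422  62  33  14 238] [437.   69.1] [[115.9 181.6]]
[340  66  39  84 341] [348.6 113. ] [[73.8 97.3]]
[370  86  44  47 620] [400.8 108.3] [[ 78.5 150.6]]
[490 106  22  45 706] [502.1 128.7] [[ 57.9 259.8]]
[242 166  26  29 205] [255.  178.1] [[5.1 0.6]]
[140 227  21  50 500] [148.9 251.8] [[ -84.  -124.6]]
[347 227  21  50 420] [357.5 251.1] [[-83.1 121.6]]
[ 179  284  283   18 4177] [324.7 293.9] [[-141.2   86.7]]
```

View pics/w7.png

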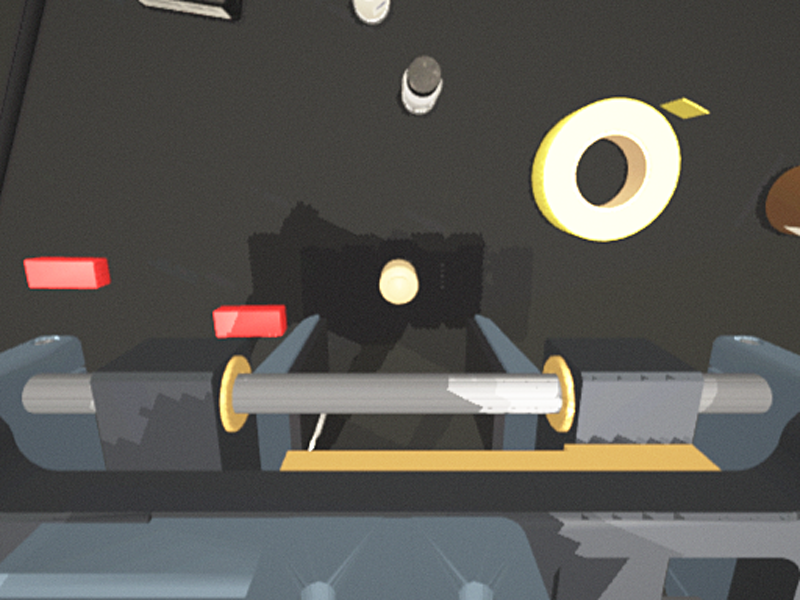

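Wrist view: the brass weight at (399,281) sits between the open fingers and the red block at (250,320) is clear of them. Descending to grip.

>>> {"op": "apply_moves", "data": {
  "deltas": [
    [0.002,0.001,0.04,0,0.1],
    [0.002,0.001,0.08,0,0.1],
    [0.002,0.001,0.115,0,0],
    [0.002,0.001,0.135,0,0],
    [0.002,0.001,0.143,0,0]
  ]
}}

```text
time_s: 14.0
ee_pos: [664.3, -17.8, 3.3]
ee_rot: [-179.9, 0.2, 25.3]
force: [-0.9, 0.1, -0.1]
gripper_width: 45.4
gripper_force: 0.0
```

>>> {"op": "apply_moves", "data": {
  "deltas": [
    [0,0,0,0,0],
    [0,0,0,0,0],
    [0,0,0,0,-1],
    [0,0,0,0,-1],
    [0,0,0,0,-1]
  ],
  "grip_force": 30
}}

```text
time_s: 14.5
ee_pos: [666.7, -18.2, 6.9]
ee_rot: [180.0, -0.1, 25.3]
force: [-1.0, 0.4, 2.9]
gripper_width: 25.9
gripper_force: 30.0
```

>>> {"op": "apply_moves", "data": {
  "deltas": [
    [0,0,0,0,-1],
    [0,0,0,0,-1],
    [0,0,-0.04,0,-1],
    [0,0,-0.08,0,-1],
    [0,0,-0.12,0,-1]
  ]
}}

```text
time_s: 15.0
ee_pos: [665.6, -18.4, 126.3]
ee_rot: [-180.0, 0.1, 25.3]
force: [0.7, -0.8, -1.2]
gripper_width: 25.8
gripper_force: 30.0
```

>>> {"op": "apply_moves", "data": {
  "deltas": [
    [0,0,0,0,-1],
    [0,0,0,0,-1],
    [0,0,0,0,-1],
    [0,0,0,0,-1],
    [0,0,0,0,-1]
  ]
}}

```text
time_s: 15.5
ee_pos: [665.4, -18.3, 124.0]
ee_rot: [-179.9, 0.1, 25.3]
force: [-0.2, 1.0, -0.7]
gripper_width: 26.5
gripper_force: 30.0
```

Run:
```python
from h import *
im=wrist("w8.png")
go(422.7,197.3,100,25.3)
h=cv2.cvtColor(im,cv2.COLOR_BGR2HSV)
g=((h[...,0]>8)&(h[...,0]<28)&(h[...,1]>50)&(h[...,2]>90)).astype(np.uint8)
n,l,st,ce=cv2.connectedComponentsWithStats(g[:236])
P=np.load("pose.npy");t=lambda w:(rot(P[1]).T@(w-P[0]).T).T.round(1)[:,:2]
for i in range(1,n):
    if st[i,4]>60 and 200<ce[i][0]<310: print(st[i],ce[i].round(1),[t(ray("wrist",[ce[i],[255,st[i][1]]],P[0][2]+k,P)).tolist() for k in(20,38)])
```

```text
at [665.6 -18.3 124.3] [-1.799e+02  1.000e-01  2.530e+01] t 15.55 q6 62.1 w 26.1
move m [-0.1274 -0.2987  0.025 ] roll rad 0.0 other way -3.141
[232 205  45  31 796] [253.5 219.2] [[[10.7, -0.9], [19.6, -0.1]], [[17.6, -0.9], [25.5, -0.1]]]
[199 227  10   9  66] [203.9 231.7] [[[2.7, -30.8], [5.7, -0.0]], [[10.6, -27.2], [13.3, -0.1]]]
[299 227  10   9  67] [303.5 231.8] [[[2.6, 29.2], [5.7, -0.0]], [[10.5, 25.6], [13.3, -0.1]]]
```

>>> {"op": "apply_moves", "data": {
  "deltas": [
    [-0.016,-0.037,0,0,-1],
    [-0.032,-0.075,0,0,-1],
    [-0.048,-0.112,0,0,-1],
    [-0.064,-0.149,0,0,-1]
  ]
}}

```text
time_s: 15.95
ee_pos: [543.2, 89.8, 125.2]
ee_rot: [-180.0, 0.0, 25.3]
force: [-0.1, 0.2, -1.1]
gripper_width: 26.1
gripper_force: 30.0
```

>>> {"op": "apply_moves", "data": {
  "deltas": [
    [-0.016,-0.037,0,0,-1],
    [-0.032,-0.075,0,0,-1],
    [-0.048,-0.112,0.01,0,-1],
    [-0.064,-0.15,0.025,0,-1]
  ]
}}

```text
time_s: 16.35
ee_pos: [422.1, 198.4, 101.1]
ee_rot: [-180.0, -0.2, 25.3]
force: [0.5, 1.0, -1.2]
gripper_width: 25.9
gripper_force: 30.0
```

>>> {"op": "apply_moves", "data": {
  "deltas": [
    [0,0,0,0,-1],
    [0,0,0,0,-1],
    [0,0,0,0,-1],
    [0,0,0,0,-1],
    [0,0,0,0,-1]
  ]
}}

```text
time_s: 16.85
ee_pos: [423.6, 196.7, 100.9]
ee_rot: [180.0, -0.0, 25.2]
force: [-0.4, -0.1, -1.2]
gripper_width: 25.8
gripper_force: 30.0
```

>>> {"op": "apply_moves", "data": {
  "deltas": [
    [0,0,0.015,0,-1],
    [0,0,0.03,0,-1],
    [0,0,0.03,0,-1],
    [0,0,0.03,0,-1],
    [0,0,0.03,0,-1]
  ]
}}

```text
time_s: 17.35
ee_pos: [423.4, 197.3, 71.4]
ee_rot: [-180.0, -0.1, 25.3]
force: [0.3, -0.8, -0.7]
gripper_width: 25.9
gripper_force: 30.0
```

Run:
```python
from h import *
go(422.5,197.2,45.5,25.3)
```

```text
at [423.4 197.3  71.4] [-1.80e+02 -1.00e-01  2.53e+01] t 17.35 q6 88.3 w 25.9
move m [-0.001  -0.0003  0.0259] roll rad -0.0 other way 3.141
```

>>> {"op": "apply_moves", "data": {
  "deltas": [
    [-0.001,0,0.008,0,-1],
    [-0.001,0,0.015,0,-1],
    [-0.001,0,0.02,0,-1],
    [-0.001,0,0.024,0,-1],
    [-0.001,0,0.026,0,-1]
  ]
}}

```text
time_s: 17.85
ee_pos: [421.4, 196.7, 44.6]
ee_rot: [-180.0, 0.1, 25.3]
force: [-3.3, -2.2, 17.3]
gripper_width: 25.9
gripper_force: 30.0
```

>>> {"op": "apply_moves", "data": {
  "deltas": [
    [0,0,0,0,-1],
    [0,0,0,0,-1],
    [0,0,0,0,-1]
  ]
}}

```text
time_s: 18.15
ee_pos: [421.6, 196.8, 44.8]
ee_rot: [-180.0, 0.0, 25.3]
force: [-1.0, -0.4, 2.4]
gripper_width: 25.7
gripper_force: 30.0
```

Run:
```python
from h import *
go(422.5,197.2,45,25.3); print(env.state()["force"])
a=cams.grab_frame("scene");cv2.imwrite("pics/s2.png",a)
cv2.imwrite("pics/s2c.png",cv2.resize(a[140:220,140:240],(750,600),interpolation=cv2.INTER_CUBIC))
```

```text
at [421.6 196.8  44.8] [-180.     0.    25.3] t 18.15 q6 88.3 w 25.7
move m [ 0.001   0.     -0.0002] roll rad 0.0 other way -3.141
[-0.97966049 -0.35197256  2.43491045]
```

View pics/s2c.png

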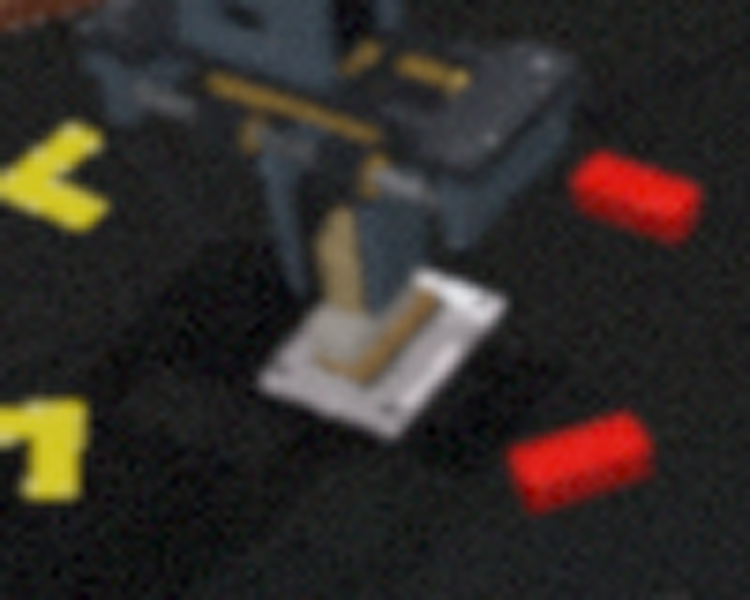

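The brass weight stands on the block at (340,265), upright, with wrist force only 2 N. Releasing.

>>> {"op": "apply_moves", "data": {
  "deltas": [
    [0,0,0,0,0],
    [0,0,0,0,0],
    [0,0,0,0,0],
    [0,0,0,0,0],
    [0,0,0,0,0]
  ]
}}

```text
time_s: 18.7
ee_pos: [421.9, 196.9, 44.7]
ee_rot: [-180.0, -0.0, 25.3]
force: [-0.3, -0.1, 0.4]
gripper_width: 45.7
gripper_force: 0.0
```

>>> {"op": "apply_moves", "data": {
  "deltas": [
    [0,0,-0.02,0,0],
    [0,0,-0.05,0,0],
    [0,0,-0.09,0,0],
    [0,0,-0.11,0,0],
    [0,0,-0.11,0,0]
  ]
}}

```text
time_s: 19.2
ee_pos: [423.7, 197.7, 157.7]
ee_rot: [180.0, -0.4, 25.3]
force: [0.5, -0.1, 0.1]
gripper_width: 45.6
gripper_force: 0.0
```

Run:
```python
from h import *
go(421.8,-9.8,150,171.6)
```

```text
at [423.7 197.7 157.7] [180.   -0.4  25.3] t 19.2 q6 88.3 w 45.6
move m [-0.0905  0.1868  0.0071] roll rad 0.588 other way -2.553
```

>>> {"op": "apply_moves", "data": {
  "deltas": [
    [-0.018,0.037,0,0.12,0],
    [-0.036,0.075,0,0.24,0],
    [-0.054,0.112,0,0.36,0],
    [-0.072,0.149,0,0.48,0],
    [-0.0905,0.187,0.007,0.588,0]
  ]
}}

```text
time_s: 19.7
ee_pos: [419.5, -12.4, 147.1]
ee_rot: [-180.0, -0.0, -8.6]
force: [1.1, -0.7, 1.2]
gripper_width: 45.5
gripper_force: 0.0
```

>>> {"op": "apply_moves", "data": {
  "deltas": [
    [0,0,0,0,0],
    [0,0,0,0,0],
    [0,0,0,0,0],
    [0,0,0,0,0],
    [0,0,0,0,0]
  ]
}}

```text
time_s: 20.2
ee_pos: [419.9, -9.9, 147.7]
ee_rot: [-180.0, 0.0, -8.2]
force: [0.0, -0.1, 0.0]
gripper_width: 45.9
gripper_force: 0.0
```

Run:
```python
from h import *
im=wrist("w9.png")
go(421.8,-9.8,6,171.6)
g=(im.min(2)>150).astype(np.uint8)
n,l,st,ce=cv2.connectedComponentsWithStats(g[:240])
P=np.load("pose.npy");t=lambda w:(rot(P[1]).T@(w-P[0]).T).T.round(1)[:,:2]
for i in range(1,n):
    if st[i,4]>150 and 200<ce[i][0]<310: print(st[i],ce[i].round(1),t(ray("wrist",[ce[i]],12,P)))
a=cams.grab_frame("top");cv2.imwrite("pics/t3.png",a); b=cams.grab_frame("scene");cv2.imwrite("pics/s3.png",b)
cv2.imwrite("pics/c4.png",np.hstack([cv2.resize(a[205:260,145:200],(400,400),interpolation=cv2.INTER_CUBIC),cv2.resize(b[155:210,165:220],(400,400),interpolation=cv2.INTER_CUBIC)]))
```

```text
at [420.  -10.  147.7] [-180.    -0.    -8.3] t 20.25 q6 95.3 w 45.8
move m [ 0.0018 -0.0004  0.1417] roll rad 0.003 other way -3.139
[212  51  27  34 535] [224.4  64.3] [[123.2 -30.3]]
[243 163  18  31 530] [251.6 178.1] [[ 1.2 -2.2]]
```

View pics/c4.png

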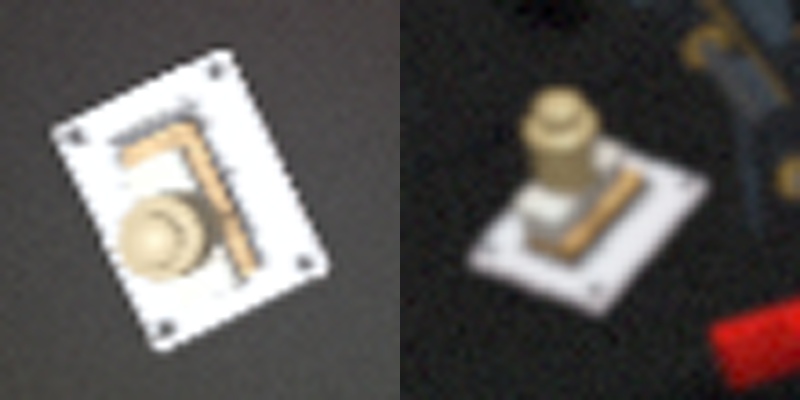

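Run:
```python
from h import *
T=lambda p,z:ray("top",(np.array(p,float)+.5)/7.273-.5+[145,205],z)
S=lambda p,z:ray("scene",(np.array(p,float)+.5-[400,0])/7.273-.5+[165,155],z)
B=quad(T([(52,132),(230,50),(328,270),(158,352)],8));print("base",B)
th=np.radians(25.5);U=np.array([[np.cos(th),np.sin(th)],[np.sin(th),-np.cos(th)]])
o=B[0]; f=lambda w:(U@(w[:,:2]-o).T).T.round(1).tolist()
print("plate far",f(T([(112,140),(188,105)],12)))
print("cork far",f(T([(118,153),(188,122)],22)),"right near",f(T([(258,273)],22)))
print("block far",f(T([(125,172),(180,148)],38)),"block near right",f(T([(238,270)],38)))
print("weight knob",f(T([(155,241)],80)),"body disc",f(T([(162,237)],66)))
print("scene: knob",f(S([(557,105)],80)), "cork bottom-near corner",f(S([(565,255)],12)),"block near corner top",f(S([(565,225)],38)), "cork far right top",f(S([(640,170)],22)))
```

```text
base (array([427.5, 197.2]), np.float64(64.4), np.float64(82.0), np.float64(26.30000000000001))
plate far [[29.7, -15.2], [29.8, 12.7]]
cork far [[24.2, -12.7], [24.0, 12.5]] right near [[-31.4, 13.3]]
block far [[16.7, -9.3], [16.4, 10.1]] block near right [[-27.8, 11.2]]
weight knob [[-9.0, 0.5]] body disc [[-8.4, -0.3]]
scene: knob [[-5.7, -0.4]] cork bottom-near corner [[-22.4, 6.1]] block near corner top [[-28.9, 13.8]] cork far right top [[28.5, 11.8]]
```

The stack is standing. Along the plate, in the top view: cork −3.7 mm from the plate centre, block about −4.7 mm from the cork, weight about −0.5 mm from the block. All are inside 9 mm. The top camera predicts best, so I'll use it for the second stack.

>>> {"op": "apply_moves", "data": {
  "deltas": [
    [0.002,-0.0005,0.04,0,0],
    [0.002,-0.0005,0.08,0,0],
    [0.002,-0.0005,0.115,0,0],
    [0.002,-0.0005,0.135,0,0],
    [0.002,-0.0005,0.142,0,0]
  ]
}}

```text
time_s: 20.85
ee_pos: [420.5, -10.4, 4.0]
ee_rot: [180.0, 0.2, -8.3]
force: [0.1, 0.4, 1.0]
gripper_width: 45.5
gripper_force: 0.0
```

>>> {"op": "apply_moves", "data": {
  "deltas": [
    [0,0,0,0,0],
    [0,0,0,0,0],
    [0,0,0,0,0],
    [0,0,0,0,-0.2],
    [0,0,0,0,-0.2]
  ]
}}

```text
time_s: 21.35
ee_pos: [422.4, -10.7, 6.4]
ee_rot: [-180.0, -0.1, -8.4]
force: [1.7, -0.1, -0.3]
gripper_width: 36.7
gripper_force: 0.0
```

>>> {"op": "apply_moves", "data": {
  "deltas": [
    [0,0,0,0,-1],
    [0,0,0,0,-1],
    [0,0,0,0,-1],
    [0,0,0,0,-1]
  ]
}}

```text
time_s: 21.75
ee_pos: [422.0, -10.7, 5.9]
ee_rot: [-180.0, -0.0, -8.4]
force: [-0.1, 1.2, 2.4]
gripper_width: 19.3
gripper_force: 30.0
```

>>> {"op": "apply_moves", "data": {
  "deltas": [
    [0,0,-0.03,0,-1],
    [0,0,-0.06,0,-1],
    [0,0,-0.09,0,-1],
    [0,0,-0.09,0,-1],
    [0,0,-0.09,0,-1]
  ]
}}

```text
time_s: 22.25
ee_pos: [421.8, -10.7, 95.7]
ee_rot: [-180.0, -0.0, -8.4]
force: [0.3, 0.0, -0.4]
gripper_width: 19.4
gripper_force: 30.0
```

Run:
```python
from h import *
go(449,-201.3,60)
```

```text
at [421.8 -10.7  95.7] [-180.    -0.    -8.4] t 22.25 q6 95.4 w 19.4
move m [0.0546 0.1846 0.0357] roll rad 0.0 other way 0.0
```

>>> {"op": "apply_moves", "data": {
  "deltas": [
    [0.011,0.037,0,0,-1],
    [0.022,0.074,0,0,-1],
    [0.033,0.111,0.01,0,-1],
    [0.044,0.148,0.02,0,-1],
    [0.0545,0.1845,0.036,0,-1]
  ]
}}

```text
time_s: 22.75
ee_pos: [448.3, -202.5, 58.0]
ee_rot: [-180.0, 0.1, -8.4]
force: [0.8, -0.4, -1.0]
gripper_width: 19.8
gripper_force: 30.0
```

>>> {"op": "apply_moves", "data": {
  "deltas": [
    [0,0,0,0,-1],
    [0,0,0,0,-1],
    [0,0,0.01,0,-1],
    [0,0,0.02,0,-1],
    [0,0,0.02,0,-1]
  ]
}}

```text
time_s: 23.25
ee_pos: [447.6, -199.6, 38.2]
ee_rot: [-179.9, 0.2, -8.3]
force: [0.2, -0.1, -1.2]
gripper_width: 19.3
gripper_force: 30.0
```

>>> {"op": "apply_moves", "data": {
  "deltas": [
    [0,0,0,0,-1],
    [0,0,0,0,-1],
    [0,0,0,0,-1]
  ]
}}

```text
time_s: 23.55
ee_pos: [449.3, -201.1, 40.1]
ee_rot: [180.0, -0.1, -8.4]
force: [0.4, 0.1, -1.6]
gripper_width: 19.4
gripper_force: 30.0
```

Run:
```python
from h import *
go(449,-201.3,18)
```

```text
at [ 449.3 -201.1   40.1] [ 1.8e+02 -1.0e-01 -8.4e+00] t 23.55 q6 72.9 w 19.4
move m [-0.0003  0.0002  0.0221] roll rad 0.0 other way 0.0
```

>>> {"op": "apply_moves", "data": {
  "deltas": [
    [0,0,0.008,0,-1],
    [0,0,0.014,0,-1],
    [0,0,0.018,0,-1],
    [0,0,0.021,0,-1],
    [0,0,0.0215,0,-1]
  ]
}}

```text
time_s: 24.05
ee_pos: [448.8, -201.1, 17.8]
ee_rot: [-180.0, 0.0, -8.4]
force: [-0.4, 0.2, -0.1]
gripper_width: 19.6
gripper_force: 30.0
```

>>> {"op": "apply_moves", "data": {
  "deltas": [
    [0,0,0,0,-1],
    [0,0,0,0,-1],
    [0,0,0,0,0],
    [0,0,0,0,0],
    [0,0,0,0,0]
  ]
}}

```text
time_s: 24.55
ee_pos: [449.1, -201.2, 18.3]
ee_rot: [180.0, -0.0, -8.4]
force: [0.0, 0.2, 0.2]
gripper_width: 40.8
gripper_force: 0.0
```

>>> {"op": "apply_moves", "data": {
  "deltas": [
    [0,0,0,0,0],
    [0,0,-0.03,0,0],
    [0,0,-0.07,0,0],
    [0,0,-0.11,0,0],
    [0,0,-0.13,0,0]
  ]
}}

```text
time_s: 25.05
ee_pos: [450.4, -201.9, 151.7]
ee_rot: [179.9, -0.3, -8.4]
force: [-0.4, 0.4, 1.1]
gripper_width: 45.7
gripper_force: 0.0
```

Run:
```python
from h import *
go(624.3,-265.7,150)
```

```text
at [ 450.4 -201.9  151.7] [179.9  -0.3  -8.4] t 25.05 q6 72.9 w 45.7
move m [0.1813 0.0378 0.0027] roll rad 0.0 other way 0.0
```

>>> {"op": "apply_moves", "data": {
  "deltas": [
    [0.036,0.0075,0,0,0],
    [0.072,0.015,0,0,0],
    [0.108,0.0225,0,0,0],
    [0.144,0.03,0,0,0],
    [0.1813,0.0378,0,0,0]
  ]
}}

```text
time_s: 25.55
ee_pos: [623.9, -265.4, 148.1]
ee_rot: [-180.0, 0.0, -8.4]
force: [1.0, 0.1, 1.1]
gripper_width: 45.9
gripper_force: 0.0
```

>>> {"op": "apply_moves", "data": {
  "deltas": [
    [0,0,0,0,0],
    [0,0,0,0,0],
    [0,0,0,0,0],
    [0,0,0,0,0],
    [0,0,0,0,0]
  ]
}}

```text
time_s: 26.05
ee_pos: [622.1, -264.7, 148.8]
ee_rot: [-180.0, -0.0, -8.4]
force: [-0.2, -0.7, -0.2]
gripper_width: 45.9
gripper_force: 0.0
```

Run:
```python
from h import *
im=wrist("w10.png")
go(624.3,-265.7,7)
g=(im.min(2)>120).astype(np.uint8)
n,l,st,ce=cv2.connectedComponentsWithStats(g[:240])
P=np.load("pose.npy");t=lambda w:(rot(P[1]).T@(w-P[0]).T).T.round(1)[:,:2]
for i in range(1,n):
    if st[i,4]>80 and 200<ce[i][0]<310: print(st[i],ce[i].round(1),t(ray("wrist",[ce[i]],18,P)))
a=cams.grab_frame("top");b=cams.grab_frame("scene");cv2.imwrite("pics/t4.png",a);cv2.imwrite("pics/s4.png",b)
# small weight unmoved? disc block: contrast-enlarged crop
cv2.imwrite("pics/c5.png",np.hstack([cv2.resize(a[200:255,305:360],(400,400),interpolation=cv2.INTER_CUBIC),cv2.resize(b[235:290,250:305],(400,400),interpolation=cv2.INTER_CUBIC)]))
c=a[205:250,315:352]; print(c.min(2)[::2,::2])
```

```text
at [ 622.3 -264.8  148.8] [-180.    -0.    -8.4] t 26.1 q6 74.3 w 46.0
move m [0.0021 0.0006 0.1418] roll rad 0.0 other way 0.0
[246 165  20  23 354] [255.3 176.2] [[4.6 2.1]]
[[ 54  57  58  51  56  56  56  52  56  53  54  56  56  50  43  46  47  42
   52]
 [ 50  56  57  59  59  57  52  52  54  53  53  54  54  54  46  46  44  49
   52]
 [ 44  46  57 211 245 252 252 229 187 146  97  63  56  49  47  47  49  55
   56]
 [ 40  51  53 177 111 226 255 255 255 255 255 255 255 196 175 169  76  57
   54]
 [ 45  48  52 184 225 214 234 255 255 255 255 255 237 193 163 139  70  56
   55]
 [ 49  51  53 192 228 213 195 195 203 255 255 255 198 195 193 193  57  51
   55]
 [ 50  50  49 201 228 213 195 198 184 162 228 238 197 195 194 191  56  61
   56]
 [ 48  50  52 208 227 225 209 107 117 126 104  95 186 195 194 230  61  57
   57]
 [ 51  50  60 212 227 189 106  94 143 175 175 173 156 171 193 239  55  59
   57]
 [ 51  52  59 209 228 170  93  91 154 173 175 173 152 133 232 239  60  58
   57]
 [ 49  48  66 222 228 117  96  95 156 172 175 173 140 130 255 227  59  60
   59]
 [ 54  52  81 223 217 107  96 105
[... 239 characters left out ...]
 108 160 174 174 163 229 255 255 220  59  63
   62]
 [ 57  52 139 195 198 196 192 194 182 171 194 232 255 255 255 187  61  63
   58]
 [ 52  54 146 196 196 195 193 194 193 196 195 255 255 255 255 169  60  61
   62]
 [ 54  54 154  98 177 194 194 195 195 197 231 255 255 255 255 129  60  64
   60]
 [ 51  51 153 163 187 194 193 195 255 253 255 255 255 204 162  99  62  62
   58]
 [ 49  53  48  55  62  68  81  84 120 137 170 202 233 254 243  85  63  59
   59]
 [ 45  51  50  50  51  55  52  60  61  59  61  60  59  61  64  61  63  60
   62]
 [ 53  49  51  52  50  52  55  58  63  62  60  62  59  60  61  63  62  62
   59]
 [ 49  50  48  54  54  54  57  60  58  61  61  59  63  61  57  63  59  59
   59]]
```

Run:
```python
from h import *
a=cv2.imread("pics/t4.png").min(2)
m=np.zeros_like(a); m[219:237,328:342]=((a>138)&(a<186))[219:237,328:342]
m=cv2.morphologyEx(m,cv2.MORPH_OPEN,np.ones((3,3)))
ys,xs=np.nonzero(m); (c,s,ang)=cv2.minAreaRect(np.c_[xs,ys].astype(np.float32)); print(c,s,ang,len(xs),xs.mean(),ys.mean())
print("block",ray("top",[c,[xs.mean(),ys.mean()]],24).round(1))
```

```text
(334.5, 226.5) (13.0, 9.0) 90.0 122 334.4344262295082 226.45901639344262
block [[ 448.1 -202.7   24. ]
 [ 448.2 -202.6   24. ]]
```

>>> {"op": "apply_moves", "data": {
  "deltas": [
    [0.002,0.001,0.04,0,0],
    [0.002,0.001,0.08,0,0],
    [0.002,0.001,0.115,0,0],
    [0.002,0.001,0.135,0,0],
    [0.002,0.001,0.142,0,0]
  ]
}}

```text
time_s: 26.7
ee_pos: [622.9, -265.5, 3.5]
ee_rot: [-179.9, 0.3, -8.4]
force: [-0.1, 0.6, -0.5]
gripper_width: 45.6
gripper_force: 0.0
```

>>> {"op": "apply_moves", "data": {
  "deltas": [
    [0,0,0,0,0],
    [0,0,0,0,0],
    [0,0,0,0,0]
  ]
}}

```text
time_s: 27.0
ee_pos: [625.8, -266.8, 8.1]
ee_rot: [180.0, -0.2, -8.4]
force: [-0.1, 0.7, -0.1]
gripper_width: 45.7
gripper_force: 0.0
```

>>> {"op": "apply_moves", "data": {
  "deltas": [
    [0,0,0,0,-1],
    [0,0,0,0,-1],
    [0,0,0,0,-1],
    [0,0,0,0,-1],
    [0,0,0,0,-1]
  ]
}}

```text
time_s: 27.5
ee_pos: [624.8, -266.3, 6.6]
ee_rot: [180.0, -0.0, -8.4]
force: [-0.4, 0.6, 1.2]
gripper_width: 20.2
gripper_force: 30.0
```

>>> {"op": "apply_moves", "data": {
  "deltas": [
    [0,0,-0.03,0,-1],
    [0,0,-0.06,0,-1],
    [0,0,-0.09,0,-1],
    [0,0,-0.09,0,-1],
    [0,0,-0.09,0,-1]
  ]
}}

```text
time_s: 28.0
ee_pos: [624.6, -266.2, 96.4]
ee_rot: [180.0, -0.0, -8.4]
force: [0.3, 0.0, -0.8]
gripper_width: 20.1
gripper_force: 30.0
```

Run:
```python
from h import *
go(449.3,-201.3,80)
```

```text
at [ 624.6 -266.2   96.4] [180.   -0.   -8.4] t 28.0 q6 74.3 w 20.1
move m [-0.1829 -0.0387  0.0163] roll rad 0.0 other way 0.0
```

>>> {"op": "apply_moves", "data": {
  "deltas": [
    [-0.036,-0.0078,0,0,-1],
    [-0.073,-0.0156,0,0,-1],
    [-0.11,-0.0234,0,0,-1],
    [-0.147,-0.0312,0.01,0,-1],
    [-0.1835,-0.0385,0.016,0,-1]
  ]
}}

```text
time_s: 28.5
ee_pos: [445.7, -200.1, 78.0]
ee_rot: [-179.9, 0.2, -8.4]
force: [0.8, 0.1, 0.4]
gripper_width: 19.6
gripper_force: 30.0
```

>>> {"op": "apply_moves", "data": {
  "deltas": [
    [0,0,0,0,-1],
    [0,0,0.01,0,-1],
    [0,0,0.02,0,-1],
    [0,0,0.025,0,-1],
    [0,0,0.025,0,-1]
  ]
}}

```text
time_s: 29.0
ee_pos: [448.7, -201.4, 53.7]
ee_rot: [-180.0, 0.1, -8.4]
force: [0.1, 0.4, -0.7]
gripper_width: 20.2
gripper_force: 30.0
```

>>> {"op": "apply_moves", "data": {
  "deltas": [
    [0,0,0,0,-1],
    [0,0,0,0,-1],
    [0,0,0,0,-1],
    [0,0,0,0,-1]
  ]
}}

```text
time_s: 29.4
ee_pos: [449.0, -201.5, 55.5]
ee_rot: [180.0, -0.0, -8.4]
force: [0.9, -0.4, -0.3]
gripper_width: 19.8
gripper_force: 30.0
```

Run:
```python
from h import *
go(448.8,-201.8,31)
```

```text
at [ 449.  -201.5   55.5] [180.   -0.   -8.4] t 29.4 q6 72.9 w 19.8
move m [-0.0001  0.0003  0.0245] roll rad 0.0 other way 0.0
```

>>> {"op": "apply_moves", "data": {
  "deltas": [
    [0,0,0.008,0,-1],
    [0,0,0.015,0,-1],
    [0,0,0.02,0,-1],
    [0,0,0.023,0,-1],
    [0,0,0.0243,0,-1]
  ]
}}

```text
time_s: 29.9
ee_pos: [448.4, -201.3, 30.4]
ee_rot: [-180.0, 0.1, -8.4]
force: [-1.8, 0.9, 7.7]
gripper_width: 19.8
gripper_force: 30.0
```

>>> {"op": "apply_moves", "data": {
  "deltas": [
    [0,0,0,0,-1],
    [0,0,0,0,-1],
    [0,0,0,0,-1],
    [0,0,0,0,0],
    [0,0,0,0,0]
  ]
}}

```text
time_s: 30.4
ee_pos: [448.9, -201.5, 31.1]
ee_rot: [180.0, -0.0, -8.4]
force: [-0.6, -0.2, -0.1]
gripper_width: 33.0
gripper_force: 0.0
```

>>> {"op": "apply_moves", "data": {
  "deltas": [
    [0,0,0,0,0],
    [0,0,0,0,0],
    [0,0,-0.03,0,0],
    [0,0,-0.07,0,0],
    [0,0,-0.11,0,0]
  ]
}}

```text
time_s: 30.9
ee_pos: [448.3, -201.2, 141.9]
ee_rot: [-180.0, 0.1, -8.4]
force: [0.1, -0.6, -0.2]
gripper_width: 45.7
gripper_force: 0.0
```

>>> {"op": "apply_moves", "data": {
  "deltas": [
    [0.03,-0.03,-0.03,0,0],
    [0.06,-0.07,-0.03,0,0],
    [0.08,-0.11,-0.03,0,0],
    [0.08,-0.15,-0.03,0,0],
    [0.08,-0.18,-0.03,0,0]
  ]
}}

```text
time_s: 31.4
ee_pos: [554.6, -32.7, 170.7]
ee_rot: [-180.0, 0.0, -8.3]
force: [0.3, -0.1, -0.1]
gripper_width: 45.6
gripper_force: 0.0
```

Run:
```python
from h import *
a=cams.grab_frame("top");b=cams.grab_frame("scene")
r=lambda i,x,y,w:cv2.resize(i[y:y+w,x:x+w],(400,300) if 0 else (300,300),interpolation=cv2.INTER_CUBIC)
cv2.imwrite("pics/f.png",np.vstack([np.hstack([r(a,145,205,55),r(a,305,200,55)]),np.hstack([r(b,165,155,55),r(b,250,235,55)])]))
```

```text
(no output)
```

View pics/f.png

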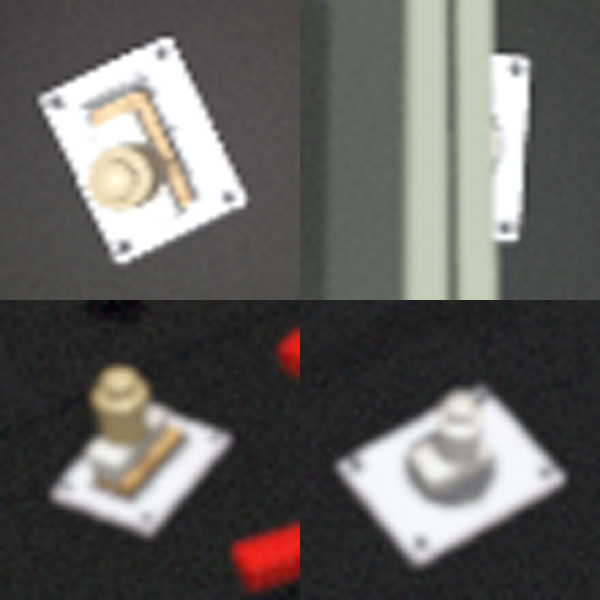

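Run:
```python
from h import *
S=lambda p,z,o:ray("scene",(np.array(p,float)+.5)/5.4545-.5+o,z).round(1)
print("mid knob",S([(160,97)],60,[250,235]),"disc base",S([(36,165),(185,87),(266,180),(118,266)],8,[250,235]).mean(0))
print("large knob",S([(121,82)],80,[165,155]),"plate base",S([(50,194),(100,0+100),(232,138),(152,237)],8,[165,155]))
print(env.state()["time_s"],env.job_done())
```

```text
mid knob [[ 455.1 -199.4   60. ]] disc base [ 450.95  -202.225    8.   ]
large knob [[422.2 191.6  80. ]] plate base [[377.4 208.7   8. ]
 [440.5 261.6   8. ]
 [484.8 186.9   8. ]
 [405.5 144.7   8. ]]
the job is handed in; nothing more can be done
31.5 None
```

I handed the job in at 31.5 s with both stacks standing, but the judge gave no result back. The last offsets I measured on the plate stack were cork 3.7 mm from the plate centre, long block about 5 mm from the cork, and large weight within about 3 mm of the block. On the disc, the short block is about 1.5 mm off centre and the middle weight about 5 mm from it, all inside the 9 mm limit, and I did not touch the smallest weight.

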